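# Seat the electrode carriers in their setting blocks

### The arm

A 6-joint arm with a two-finger parallel gripper is mounted at the origin on the work surface. World frame = base frame: x ahead of the robot, y to its left, z up, the work surface at z = 0. Lengths are in m, angles in rad, forces in N, time in s.
With the tool pointing down it reaches from about 0.325 to 0.875 m from the base axis. Payload 4.4 kg.
Tool frame: the origin (TCP) lies at the very end of the fingers, on their centre line; the grasp point (between the pads) lies 19 mm behind it (pinch_z is the distance from the TCP to the grasp point, in m); z points along the fingers, y is the direction in which the jaws open and shut (so a half turn about z gives the same grasp; the last joint's range is limited). The gripper opens to 85 mm and grips with 20 to 120 N. Pads are 22 mm wide; open, the fingers measure 114 mm over their backs; the gripper's body (76 mm by 85 mm) begins 54 mm behind the grasp point. The pads swing forward as they close: fully open they stand 13 mm farther back than shut.
Start: joints at [1.101, 0.207, 1.542, -0, 1.393, -0.15], TCP at [0.18, 0.546, 0.201] pointing down, gripper open.
Joint ranges: [-2.73, 2.73], [-0.86, 2.22], [0.23, 2.46], [-1.11, 4.25], [0.08, 2.63], [-2.82, 2.82]. Speed limits (rad/s): [2.79, 2.79, 3.14, 3.14, 3.14, 3.14].

### API

Orientations are given as a unit quaternion [w, x, y, z].
In Python, from station import get_state, get_image, hand_in, pinch_z gives the robot as it stands. The module is installed in compiled form; this text tells all that it offers.
- The arm moves only by the tool carry_out, never from a script. Its argument "rows" is a list of rows, each an object of numbers: "jaw": the finger opening in m, from 0 to 0.0854; "dx", "dy", "dz": the shift along the tool's x, y, z in m; "turn": the turn about the tool's z in degrees. A call has 1 to 10 rows; each row is the pose to reach, as a shift and turn from the pose commanded when the call began, along the tool's axes at that moment; what a row does not reach only later rows make up. A row lasts 1/10 s, in which the tool goes at most 50 mm and 8.59 degrees, less where a joint would pass 70% of its speed; a pose out of reach is approached as far as the arm can. A call with a gripper value outside its range is refused whole. The fingers move at their own pace and stop on an object; the grip force is fixed at half the most. Time passes only in rows, so rows that repeat a pose let the fingers close. It gives the time, the measured TCP pose, the force and the opening at its end, in the units of the state.
- get_state(): the state, without advancing time (a new reading comes with each control period).
- get_image(name): name is "scene" or "top" or "wrist"; returns a dict with "image" (420x560x3 uint8, red, green, blue), "mtx" (3x3 intrinsics, pixels), "position" and "rotation" of the camera in the world. Camera axes: x right, y down, z forward; pixel columns grow to the right and rows downward; lengths in m; the calibration is good to about 2 mm. A picture is of the moment at which its call begins. There is no depth.
- hand_in(): hands the job in, once; it reports no verdict.
The state is a dict: "time": time; "qpos": joint angles; "dq": joint speeds; "joint_torque": joint torques, N m; "eef_pos": TCP position; "tcp_rot": TCP orientation; "ft_force": force on the tool from outside, world axes, zero at the start; "wrist_torque": the same for the moment, N m; "opening": opening from 0.0 (shut) to 1.0 (fully open).
Only numpy, scipy, OpenCV 4.12 (cv2) and the standard library are available. Lean on these libraries where they do the work, as an engineer would, in place of code of your own. Each camera call takes 0.05 s, during which the arm holds its last target. There are 200 camera calls.

### The job

Three steel setting blocks hold copper carriers. Slide the loose black spacer ring over the pillar of the one that has none, so that it lies flat on the copper plate, and press down every carrier that stands proud (yellow neck showing) until all three are fully home on their blocks. Do not knock the other things on the bench out of their places.

Things in the scene. Friction and masses are not known exactly. Their poses are not given: they have to be found in the camera images.
- ring: the loose black plastic spacer ring, lying flat on the bench: outer diameter 54, bore 26, height 18 mm, about 80 g; origin at the centre of its underside, z along its axis
- block_a: the setting block without a spacer ring: dark steel block 90 x 90 x 35 mm, fixed to the bench; origin at the centre of its underside. Pressed into its top is a copper carrier: square plate 62 x 62 x 12 mm with a central steel pillar, 20 mm diameter and 40 mm tall above the plate, top edge bevelled. Below the plate a yellow neck, 52 mm diameter, shows only while the carrier stands proud
- block_b: a setting block with its copper carrier, made like block_a, but whose pillar already carries its black spacer ring (54 mm outer diameter, 18 mm high, fast on the plate; the pillar stands 22 mm above it); its carrier starts proud. Origin at the centre of the block's underside
- block_c: a third setting block exactly like block_b, ring fitted, but already fully home
- plate_a (a point): centre of the upper face of the copper plate of the block without a ring (block_a), at the foot of its steel pillar (moves with the plate; z up)
- plug_a (a joint): how far the copper carrier of the block without a ring (block_a) stands proud of its block, in m: 0 = fully home, plate lying on the block; up to 0.018. Stiff fit: it stays where it is left and needs about 12 N downwards to move
- plate_b (a point): centre of the upper face of the copper plate of the proud ringed block (block_b), at the foot of its steel pillar (moves with the plate; z up)
- plug_b (a joint): how far the copper carrier of the proud ringed block (block_b) stands proud of its block, in m: 0 = fully home, plate lying on the block; up to 0.018. Stiff fit: it stays where it is left and needs about 12 N downwards to move
- plate_c (a point): centre of the upper face of the copper plate of the home ringed block (block_c), at the foot of its steel pillar (moves with the plate; z up)
- plug_c (a joint): how far the copper carrier of the home ringed block (block_c) stands proud of its block, in m: 0 = fully home, plate lying on the block; up to 0.018. Stiff fit: it stays where it is left and needs about 12 N downwards to move
- electrode_1: bystander: loose stepped copper electrode, foot 50 x 40 mm, about 38 mm high; origin under its centre
- electrode_2: bystander: loose stepped copper electrode, foot 50 x 40 mm, about 38 mm high; origin under its centre
- electrode_3: bystander: loose stepped copper electrode, foot 50 x 40 mm, about 38 mm high; origin under its centre
- steel_bar: bystander: loose ground steel bar 40 x 110 x 30 mm; origin under its centre
- green_cup: bystander: open green plastic cup, 68 mm across, 60 mm high; origin under its centre
- brush: bystander: hand brush lying along its x axis

How it is judged:
By the outcome, as a careful person would: the job done as asked, in the order asked, and still so for the second after the job is handed in, with the robot touching nothing.
It also fails if it takes over 45 s, if anything falls off the work surface, if the arm or the gripper's body presses on something with over 40 N, if the wrist force passes 120 N, or if a joint passes its speed limit or range.

## Working session

There is one attempt and no reset: what is moved stays moved. The work goes in short steps, Python scripts to look and compute and a tool call to move; the robot and the scene stay as the last step left them, time stands still between calls to the robot, and variables do not carry over. Pictures are saved under pics/ and viewed, about 8 in all and at most 12, crops included, and the job is handed in when it is done.

Besides the shell and the picture viewer there is one more tool, called after "Emit:" as a command line: name --argument value ..., lists and objects as JSON in quotes. carry_out: Moves the arm, as the interface text tells. Its arguments: {"type":"object","properties":{"rows":{"type":"array"}},"required":["rows"]}

```bash
mkdir -p pics; cat > h.py <<'E'
import numpy as np, cv2, json
from station import get_state, get_image, pinch_z
def snap(name,fn):
    d=get_image(name); np.savez('pics/'+fn+'.npz',**{k:np.array(v) for k,v in d.items()})
    cv2.imwrite('pics/'+fn+'.png',cv2.cvtColor(d['image'],cv2.COLOR_RGB2BGR)); return d
def load(fn): return dict(np.load('pics/'+fn+'.npz'))
def px2w(d,u,v,z):
    r=np.array(d['rotation'])@np.linalg.solve(np.array(d['mtx']),[u,v,1.]); p=np.array(d['position'])
    return p+r*(z-p[2])/r[2]
def w2px(d,P):
    c=np.array(d['mtx'])@(np.array(d['rotation']).T@(np.array(P)-np.array(d['position']))); return c[:2]/c[2]
E
python3 - <<'E'
from h import *
for n in ('top','scene'):
    d=snap(n,n+'1'); print(n,d['position'],np.round(d['rotation'],3).tolist(),d['mtx'][0])
    im=cv2.imread(f'pics/{n}1.png'); cv2.imwrite(f'pics/{n}1b.png',cv2.resize(im,(800,600),interpolation=cv2.INTER_CUBIC))
s=get_state(); print(s,pinch_z)
E
```

```text
top [0.35019761 0.00390475 1.27145698] [0.073, -0.701, 0.705, -0.074] [491.63916108   0.         279.49642391]
scene [ 1.30982785 -0.42542394  0.60385551] [-0.408, 0.762, 0.445, -0.235] [472.57063326   0.         284.73872115]
{'time': 0.1, 'qpos': array([ 1.10150265e+00,  2.07398673e-01,  1.54283312e+00,  2.92955032e-05,
        1.39353017e+00, -1.50477894e-01]), 'dq': array([ 6.08559458e-04, -1.27218552e-03, -4.03252440e-03,  5.30844288e-05,
       -3.38308801e-03,  1.18385647e-03]), 'joint_torque': array([-4.03701597e-04, -3.84092152e+01, -2.92548376e+01, -3.30241173e-04,
        4.82226518e-03,  4.49484162e-06]), 'eef_pos': array([0.17986788, 0.54533655, 0.20039525]), 'tcp_rot': array([-3.44493199e-04,  1.58736105e-01,  9.87320451e-01, -1.02859215e-03]), 'ft_force': array([ 0.28447539,  0.51144478, -0.62438977]), 'wrist_torque': array([-0.04792388, -0.03309154,  0.03741403]), 'opening': 1.0017546878461487} 0.0187
```

View pics/top1b.png

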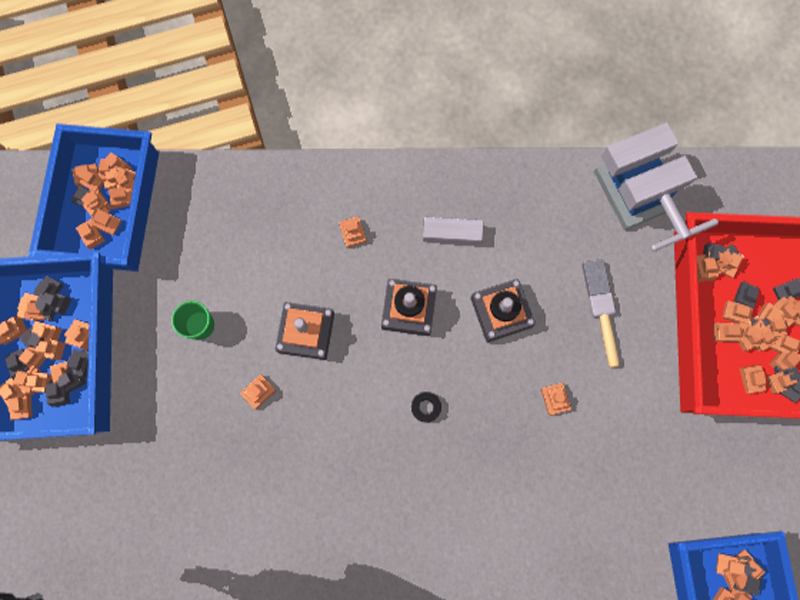

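View pics/scene1b.png

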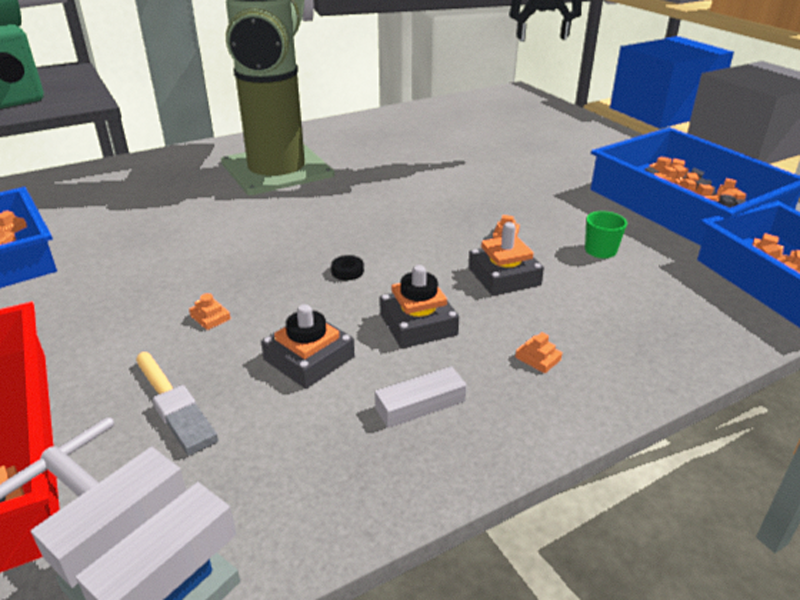

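```bash
python3 - <<'E'
from h import *
im=cv2.imread('pics/top1.png')
c=im[180:300,180:390]; c=cv2.resize(c,None,fx=3.8,fy=3.8,interpolation=cv2.INTER_CUBIC)
cv2.imwrite('pics/crop1.png',c)
d=load('top1')
for n,u,v,z in [('ring',298,285,.018),('atop',210,227,.105),('btop',286,210,.105),('ctop',354,212,.087)]:
    print(n,px2w(d,u,v,z).round(4))
E
```

```text
Traceback (most recent call last):
  File "h.py", line 8, in px2w
    r=np.array(d['rotation'])@np.linalg.solve(np.array(d['mtx']),[u,v,1.]); p=np.array(d['position'])
      ~~~~~~~~~~~~~~~~~~~~~~~^~~~~~~~~~~~~~~~~~~~~~~~~~~~~~~~~~~~~~~~~~~~~
ValueError: matmul: Input operand 1 has a mismatch in its core dimension 0, with gufunc signature (n?,k),(k,m?)->(n?,m?) (size 3 is different from 4)
```

View pics/crop1.png

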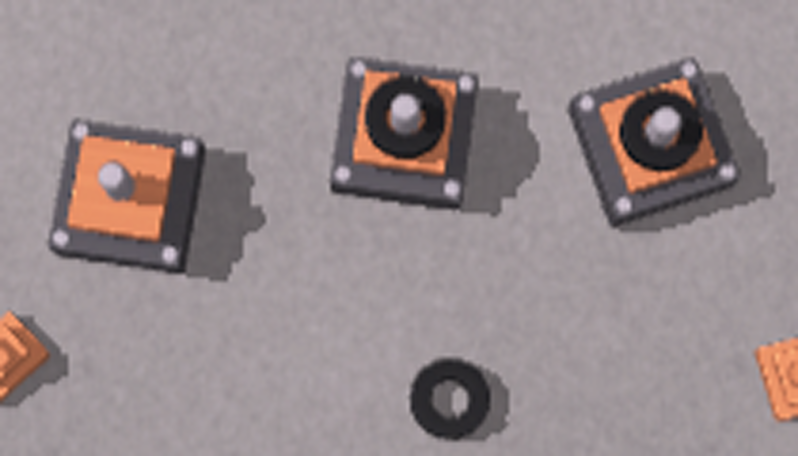

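```bash
python3 - <<'E'
s=open('h.py').read()
s=s.replace("np.array(d['rotation'])","Rm(d)").replace("def snap","from scipy.spatial.transform import Rotation as R\ndef Rm(d):\n    q=np.array(d['rotation']); return R.from_quat(q,scalar_first=True).as_matrix()\ndef snap",1)
open('h.py','w').write(s)
E
python3 - <<'E'
from h import *
d=load('top1')
f=lambda x,y:(x/3.8+180-.4,y/3.8+180-.4)
for n,x,y,z in [('ring',450,397,.018),('atop',112,176,.105),('btop',405,109,.105),('ctop',667,123,.087)]:
    print(n,px2w(d,*f(x,y),z).round(4))
for n,B in [('a',[(80,132),(189,147),(170,255),(60,238)]),('b',[(359,69),(466,84),(452,188),(343,174)])]:
    P=np.array([px2w(d,*f(*b),.037) for b in B]); print(n,P.mean(0).round(4),np.linalg.norm(P-np.roll(P,1,0),axis=1).round(4),(P[1]-P[0]).round(4))
s=get_state(); print(R.from_quat(s['tcp_rot'],scalar_first=True).as_matrix().round(4).tolist())
E
```

```text
ring [ 0.4444 -0.0441  0.018 ]
atop [0.5787 0.1723 0.105 ]
btop [ 0.6215 -0.0144  0.105 ]
ctop [ 0.6155 -0.1848  0.087 ]
a [0.5806 0.1733 0.037 ] [0.0734 0.0747 0.0745 0.0747] [-0.0108 -0.0739  0.    ]
b [ 0.6238 -0.0153  0.037 ] [0.0737 0.0736 0.0727 0.0739] [-0.0109 -0.0727  0.    ]
[[-0.9496, 0.3134, -0.001], [0.3134, 0.9496, -0.0019], [0.0004, -0.0021, -1.0]]
```

Emit:
carry_out --rows '[{"jaw": 0.085,"dx": -0.0335,"dy": -0.0367},{"jaw": 0.085,"dx": -0.067,"dy": -0.0734},{"jaw": 0.085,"dx": -0.1,"dy": -0.11},{"jaw": 0.085,"dx": -0.134,"dy": -0.147},{"jaw": 0.085,"dx": -0.167,"dy": -0.183},{"jaw": 0.085,"dx": -0.2,"dy": -0.22},{"jaw": 0.085,"dx": -0.234,"dy": -0.256},{"jaw": 0.085,"dx": -0.268,"dy": -0.293},{"jaw": 0.085,"dx": -0.3,"dy": -0.33},{"jaw": 0.085,"dx": -0.33,"dy": -0.36}]'

```text
$.rows[0]: bad value
```

Emit:
carry_out --rows '[{"jaw": 0.085,"dx": -0.033,"dy": -0.036,"dz": 0,"turn": 0},{"jaw": 0.085,"dx": -0.066,"dy": -0.072,"dz": 0,"turn": 0},{"jaw": 0.085,"dx": -0.1,"dy": -0.109,"dz": 0,"turn": 0},{"jaw": 0.085,"dx": -0.133,"dy": -0.145,"dz": 0,"turn": 0},{"jaw": 0.085,"dx": -0.166,"dy": -0.181,"dz": 0,"turn": 0},{"jaw": 0.085,"dx": -0.2,"dy": -0.218,"dz": 0,"turn": 0},{"jaw": 0.085,"dx": -0.233,"dy": -0.254,"dz": 0,"turn": 0},{"jaw": 0.085,"dx": -0.266,"dy": -0.29,"dz": 0,"turn": 0},{"jaw": 0.085,"dx": -0.3,"dy": -0.327,"dz": 0,"turn": 0},{"jaw": 0.085,"dx": -0.32,"dy": -0.35,"dz": 0,"turn": 0}]'

```text
time: 1.1
eef_pos: [0.375, 0.1105, 0.2014]
tcp_rot: [0.0, 0.16, 0.987, -0.0]
ft_force: [-0.4, 1.0, -0.4]
opening: 0.988
```

Emit:
carry_out --rows '[{"jaw": 0.085,"dx": -0.03,"dy": -0.03,"dz": 0.02,"turn": 0},{"jaw": 0.085,"dx": -0.06,"dy": -0.06,"dz": 0.04,"turn": 0},{"jaw": 0.085,"dx": -0.09,"dy": -0.095,"dz": 0.06,"turn": 0},{"jaw": 0.085,"dx": -0.115,"dy": -0.125,"dz": 0.08,"turn": 0},{"jaw": 0.085,"dx": -0.115,"dy": -0.125,"dz": 0.08,"turn": 0},{"jaw": 0.085,"dx": -0.115,"dy": -0.125,"dz": 0.08,"turn": 0}]'

```text
time: 1.7
eef_pos: [0.4435, -0.0417, 0.1205]
tcp_rot: [-0.001, 0.16, 0.987, 0.0]
ft_force: [0.0, 0.4, -0.4]
opening: 0.993
```

```bash
python3 - <<'E'
from h import *
d=snap('wrist','w1'); s=get_state(); print(s['eef_pos'],d['position'],d['rotation'])
im=cv2.imread('pics/w1.png')
for a in np.linspace(0,6.28,40):
    for r in (.027,.013):
        p=w2px(d,[.4444+r*np.cos(a),-.0441+r*np.sin(a),.018]); cv2.circle(im,tuple(int(round(x)) for x in p),1,(0,0,255),-1)
cv2.imwrite('pics/w1o.png',im)
E
```

```text
[ 0.44386042 -0.04096181  0.12117928] [ 0.37087524 -0.01678608  0.29201333] [0.12425942 0.80148935 0.57805157 0.08961471]
```

View pics/w1o.png

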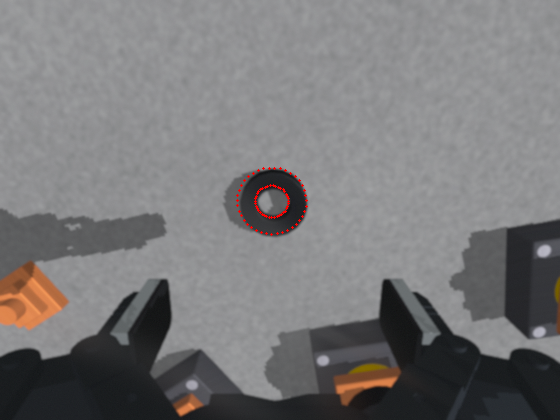

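Emit:
carry_out --rows '[{"jaw": 0.085,"dx": -0.001,"dy": -0.0025,"dz": 0.04,"turn": 0},{"jaw": 0.085,"dx": -0.001,"dy": -0.0025,"dz": 0.08,"turn": 0},{"jaw": 0.085,"dx": -0.001,"dy": -0.0025,"dz": 0.108,"turn": 0},{"jaw": 0.085,"dx": -0.001,"dy": -0.0025,"dz": 0.117,"turn": 0},{"jaw": 0.085,"dx": -0.001,"dy": -0.0025,"dz": 0.117,"turn": 0},{"jaw": 0.04,"dx": -0.001,"dy": -0.0025,"dz": 0.117,"turn": 0},{"jaw": 0.04,"dx": -0.001,"dy": -0.0025,"dz": 0.117,"turn": 0},{"jaw": 0.04,"dx": -0.001,"dy": -0.0025,"dz": 0.117,"turn": 0},{"jaw": 0.04,"dx": -0.001,"dy": -0.0025,"dz": 0.117,"turn": 0},{"jaw": 0.04,"dx": -0.001,"dy": -0.0025,"dz": 0.117,"turn": 0}]'

```text
time: 2.75
eef_pos: [0.445, -0.0443, 0.005]
tcp_rot: [0.001, 0.159, 0.987, -0.0]
ft_force: [-0.2, -0.2, -0.4]
opening: 0.47
```

```bash
python3 - <<'E'
from h import *
d=snap('wrist','w2'); s=get_state(); print(s['eef_pos'],s['opening'],s['ft_force'])
E
```

```text
[ 0.44485335 -0.04419861  0.00482525] 0.46426042205340906 [-0.03588698 -0.33423385 -0.14293805]
```

View pics/w2.png

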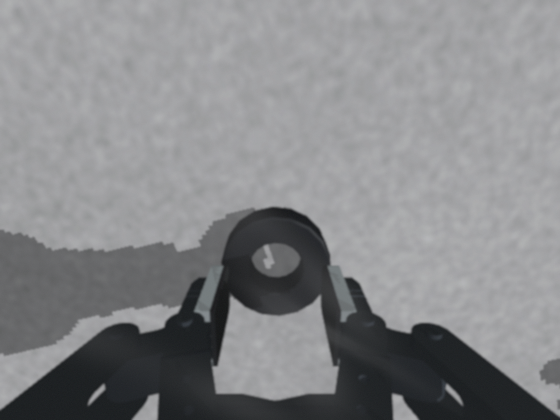

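```bash
python3 - <<'E'
from h import *
d=load('w2'); s=get_state(); T=R.from_quat(s['tcp_rot'],scalar_first=True).as_matrix(); p=s['eef_pos']
print('tcp px',w2px(d,p))
for z in (.005,.012,.018,.024):
    print(z,[w2px(d,[*(p+T@[0,y,0])[:2],z]).round(0).tolist() for y in (-.027,-.02,0,.02,.027)])
for z,v in ((.018,262),(.022,262)):
    q=px2w(d,276,v,z); print('ring at',z,q.round(4),(T.T@(q-p)).round(4), px2w(d,222,255,z).round(4),px2w(d,330,255,z).round(4))
im=cv2.imread('pics/w2.png'); cv2.imwrite('pics/w2c.png',cv2.resize(im[180:380,180:380],(800,800))[:600])
E
```

```text
tcp px [273.61051856 252.9317796 ]
0.005 [[221.0, 253.0], [235.0, 253.0], [274.0, 253.0], [313.0, 253.0], [326.0, 253.0]]
0.012 [[219.0, 259.0], [233.0, 259.0], [274.0, 259.0], [314.0, 259.0], [328.0, 259.0]]
0.018 [[217.0, 264.0], [232.0, 264.0], [274.0, 264.0], [315.0, 264.0], [330.0, 264.0]]
0.024 [[215.0, 270.0], [230.0, 270.0], [273.0, 270.0], [317.0, 270.0], [332.0, 270.0]]
ring at 0.018 [ 0.4441 -0.0427  0.018 ] [ 0.0012  0.0012 -0.0132] [ 0.4326 -0.0659  0.018 ] [ 0.4486 -0.0172  0.018 ]
ring at 0.022 [ 0.4422 -0.0421  0.022 ] [ 0.0031  0.0012 -0.0172] [ 0.431  -0.0647  0.022 ] [ 0.4467 -0.0172  0.022 ]
```

View pics/w2c.png

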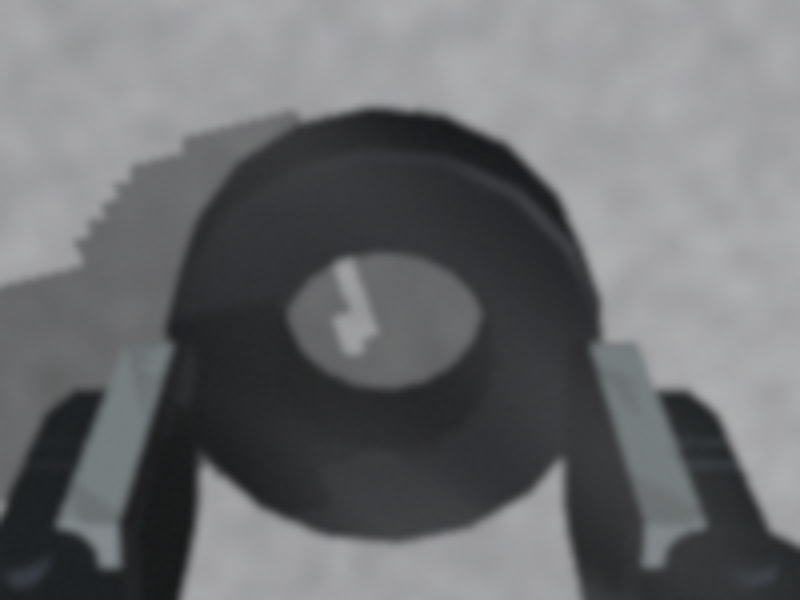

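Emit:
carry_out --rows '[{"jaw": 0.03,"dx": 0,"dy": 0,"dz": 0,"turn": 0},{"jaw": 0.03,"dx": 0,"dy": 0,"dz": 0,"turn": 0},{"jaw": 0.03,"dx": 0,"dy": 0,"dz": -0.03,"turn": 0},{"jaw": 0.03,"dx": 0,"dy": 0,"dz": -0.06,"turn": 0},{"jaw": 0.03,"dx": 0,"dy": 0,"dz": -0.1,"turn": 0},{"jaw": 0.03,"dx": 0,"dy": 0,"dz": -0.14,"turn": 0},{"jaw": 0.03,"dx": 0,"dy": 0,"dz": -0.165,"turn": 0},{"jaw": 0.03,"dx": 0,"dy": 0,"dz": -0.165,"turn": 0}]'

```text
time: 3.6
eef_pos: [0.4481, -0.0451, 0.1741]
tcp_rot: [0.005, 0.159, 0.987, -0.001]
ft_force: [-0.2, -0.1, -0.8]
opening: 0.352
```

```bash
python3 - <<'E'
from h import *
d=snap('wrist','w3'); s=get_state(); print(s['eef_pos'],s['opening'],s['ft_force'],s['tcp_rot'])
a=cv2.imread('pics/w3.png'); b=cv2.imread('pics/w2.png')
cv2.imwrite('pics/w3b.png',np.hstack([a[140:400,100:450],b[140:400,100:450]]))
E
```

```text
[ 0.44621042 -0.04454635  0.17151897] 0.3468520266229839 [ 0.80281883 -0.40373511  0.42353827] [ 2.46939240e-03  1.58726664e-01  9.87319421e-01 -3.30682182e-04]
```

View pics/w3b.png

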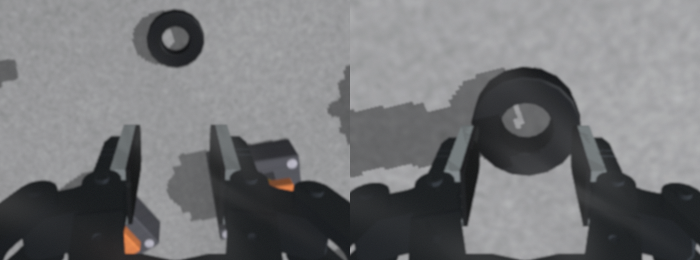

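```bash
python3 - <<'E'
from h import *
q0=[0,.1588,.9873,0];T=R.from_quat(q0,scalar_first=True).as_matrix()
from scipy.optimize import least_squares
for f,p,L,Rr in [('w1',[.4439,-.041,.1212],(168,280),(383,280)),('w2',[.4449,-.0442,.0048],(225,266),(329,266)),('w3',[.4462,-.0445,.1715],(239,265),(311,265))]:
    d=load(f); p=np.array(p)
    print(f,'cam in tool',(T.T@(d['position']-p)).round(4))
    for x in (.011,-.011):
        r=least_squares(lambda k: np.r_[w2px(d,p+T@[x,k[0]-k[2],-k[1]])-L,w2px(d,p+T@[x,k[0]+k[2],-k[1]])-Rr],[0,.01,.02])
        print(x,'mid,back,half',r.x.round(4),'res',r.fun.round(1))
E
```

```text
w1 cam in tool [ 7.690e-02  1.000e-04 -1.708e-01]
0.011 mid,back,half [0.0002 0.0479 0.0405] res [ 0.   0.2 -0.  -0.2]
-0.011 mid,back,half [0.0002 0.0069 0.0541] res [ 0.   0.2 -0.  -0.2]
w2 cam in tool [ 0.0773  0.0007 -0.1714]
0.011 mid,back,half [0.0015 0.0372 0.0212] res [ 0. -0. -0.  0.]
-0.011 mid,back,half [ 0.0018 -0.0073  0.0282] res [ 0. -0. -0.  0.]
w3 cam in tool [ 0.0771  0.0007 -0.1731]
0.011 mid,back,half [0.0007 0.0414 0.0144] res [ 0. -0. -0.  0.]
-0.011 mid,back,half [ 0.0007 -0.0024  0.0192] res [ 0. -0. -0.  0.]
```

Emit:
carry_out --rows '[{"jaw": 0.07,"dx": 0,"dy": 0.001,"dz": 0,"turn": 0},{"jaw": 0.07,"dx": 0,"dy": 0.001,"dz": 0,"turn": 0},{"jaw": 0.07,"dx": 0,"dy": 0.001,"dz": 0.04,"turn": 0},{"jaw": 0.07,"dx": 0,"dy": 0.001,"dz": 0.08,"turn": 0},{"jaw": 0.07,"dx": 0,"dy": 0.001,"dz": 0.12,"turn": 0},{"jaw": 0.07,"dx": 0,"dy": 0.001,"dz": 0.145,"turn": 0},{"jaw": 0.07,"dx": 0,"dy": 0.001,"dz": 0.158,"turn": 0},{"jaw": 0.07,"dx": 0,"dy": 0.001,"dz": 0.163,"turn": 0},{"jaw": 0.07,"dx": 0,"dy": 0.001,"dz": 0.163,"turn": 0}]'

```text
time: 4.55
eef_pos: [0.4434, -0.0427, 0.005]
tcp_rot: [-0.002, 0.159, 0.987, 0.0]
ft_force: [-0.4, -0.6, 0.9]
opening: 0.817
```

```bash
python3 - <<'E'
from h import *
d=snap('scene','s2'); s=get_state(); print(s['eef_pos'],s['opening'],s['ft_force'])
u,v=w2px(d,[.4444,-.0437,.009]).astype(int); print(u,v,w2px(d,s['eef_pos']))
im=cv2.imread('pics/s2.png'); cv2.imwrite('pics/s2c.png',cv2.resize(im[v-80:v+40,u-70:u+70],None,fx=5,fy=5,interpolation=cv2.INTER_CUBIC))
E
```

```text
[ 0.44445469 -0.04296539  0.00602614] 0.8227866130294923 [ 0.71307782  0.97358113 -0.4786712 ]
242 186 [243.17720185 187.81517084]
```

View pics/s2c.png

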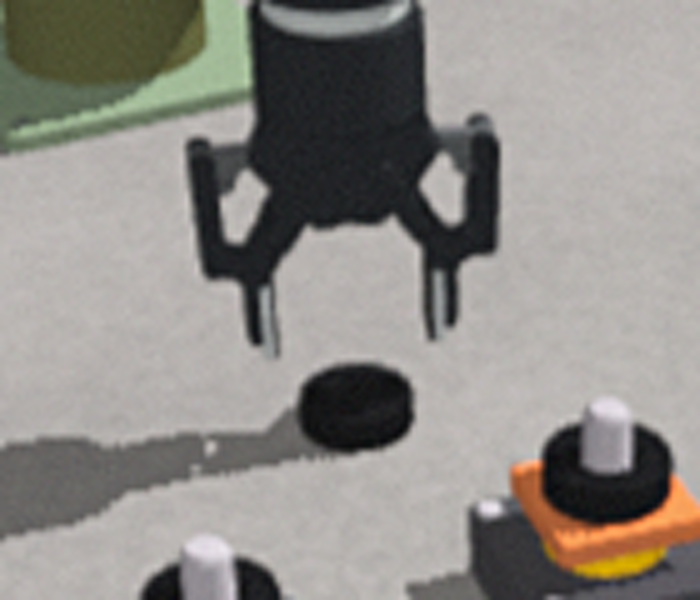

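Emit:
carry_out --rows '[{"jaw": 0.07,"dx": 0,"dy": 0,"dz": 0.01,"turn": 0},{"jaw": 0.07,"dx": 0,"dy": 0,"dz": 0.018,"turn": 0},{"jaw": 0.07,"dx": 0,"dy": 0,"dz": 0.024,"turn": 0},{"jaw": 0.07,"dx": 0,"dy": 0,"dz": 0.027,"turn": 0},{"jaw": 0.07,"dx": 0,"dy": 0,"dz": 0.029,"turn": 0},{"jaw": 0.07,"dx": 0,"dy": 0,"dz": 0.029,"turn": 0}]'

```text
time: 5.2
eef_pos: [0.4448, -0.0431, -0.0227]
tcp_rot: [-0.0, 0.159, 0.987, 0.0]
ft_force: [-0.4, -0.4, -0.0]
opening: 0.819
```

```bash
python3 - <<'E'
from h import *
d=snap('scene','s3'); s=get_state(); print(s['eef_pos'],s['opening'],s['ft_force'])
im=cv2.imread('pics/s3.png'); cv2.imwrite('pics/s3c.png',cv2.resize(im[106:226,172:312],None,fx=5,fy=5,interpolation=cv2.INTER_CUBIC))
E
```

```text
[ 0.44498501 -0.04314077 -0.02251744] 0.8198452198012374 [-0.16786608 -0.34666097 -0.26024449]
```

View pics/s3c.png

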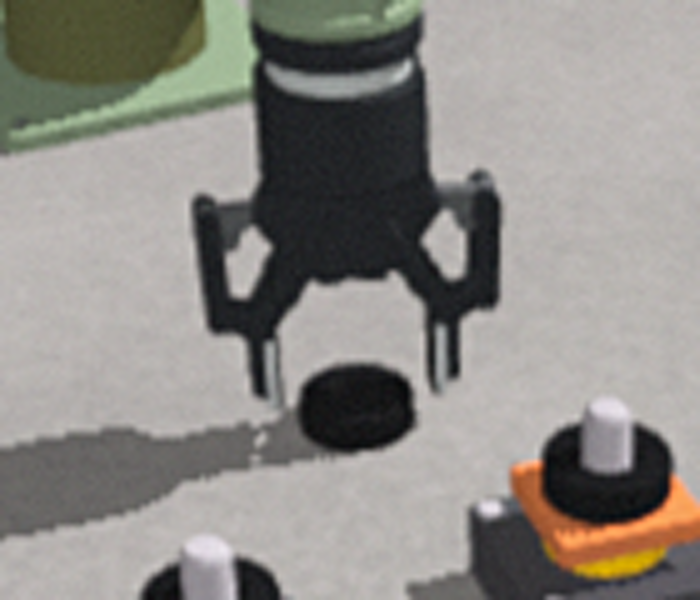

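Emit:
carry_out --rows '[{"jaw": 0.07,"dx": 0,"dy": 0,"dz": 0.004,"turn": 0},{"jaw": 0.07,"dx": 0,"dy": 0,"dz": 0.007,"turn": 0},{"jaw": 0.07,"dx": 0,"dy": 0,"dz": 0.007,"turn": 0},{"jaw": 0.045,"dx": 0,"dy": 0,"dz": 0.007,"turn": 0},{"jaw": 0.045,"dx": 0,"dy": 0,"dz": 0.007,"turn": 0},{"jaw": 0.045,"dx": 0,"dy": 0,"dz": 0.007,"turn": 0},{"jaw": 0.03,"dx": 0,"dy": 0,"dz": 0.007,"turn": 0},{"jaw": 0.03,"dx": 0,"dy": 0,"dz": 0.007,"turn": 0}]'

```text
time: 6.05
eef_pos: [0.4449, -0.0431, -0.0289]
tcp_rot: [-0.0, 0.159, 0.987, -0.0]
ft_force: [-1.5, -0.9, 6.4]
opening: 0.608
```

Emit:
carry_out --rows '[{"jaw": 0.03,"dx": 0,"dy": 0,"dz": -0.01,"turn": 0},{"jaw": 0.03,"dx": 0,"dy": 0,"dz": -0.04,"turn": 0},{"jaw": 0.03,"dx": 0,"dy": 0,"dz": -0.08,"turn": 0},{"jaw": 0.03,"dx": 0,"dy": 0,"dz": -0.12,"turn": 0},{"jaw": 0.03,"dx": 0,"dy": 0,"dz": -0.16,"turn": 0},{"jaw": 0.03,"dx": 0,"dy": 0,"dz": -0.175,"turn": 0},{"jaw": 0.03,"dx": 0,"dy": 0,"dz": -0.175,"turn": 0}]'

```text
time: 6.75
eef_pos: [0.4476, -0.0439, 0.1493]
tcp_rot: [0.004, 0.159, 0.987, -0.001]
ft_force: [0.3, -0.1, 0.0]
opening: 0.61
```

```bash
python3 - <<'E'
from h import *
d=snap('wrist','w4'); s=get_state(); print(s['eef_pos'],s['opening'],s['ft_force'])
print(w2px(d,s['eef_pos']))
for n,P in dict(a=[.579,.172,.105],b=[.622,-.014,.105],c=[.6155,-.185,.087]).items(): print(n,w2px(d,P))
# projections in scene1, for pillar-top triangulation
d=load('scene1')
for n,P in dict(a=[.5787,.1723,.105],b=[.6215,-.0144,.105]).items(): print('scene',n,w2px(d,P)/.7)
a=cv2.imread('pics/w4.png');
b=cv2.imread('pics/scene1.png'); b=cv2.resize(b[150:250,250:400],None,fx=2.5,fy=2.5,interpolation=cv2.INTER_CUBIC)
c=np.zeros((420,800,3),np.uint8); c[:,:420]=a[:,70:490]; c[:250,420:795]=b; cv2.imwrite('pics/w4c.png',c)
E
```

```text
[ 0.44585343 -0.04339392  0.1469428 ] 0.6090615146558336 [-0.1163997   0.05355258 -1.31052075]
[273.43825252 248.30348431]
a [636.91904384 302.89578491]
b [382.74249026 415.9547879 ]
c [178.54059925 441.13066825]
scene a [506.90014639 218.87656677]
scene b [417.34561471 262.44780083]
```

View pics/w4c.png

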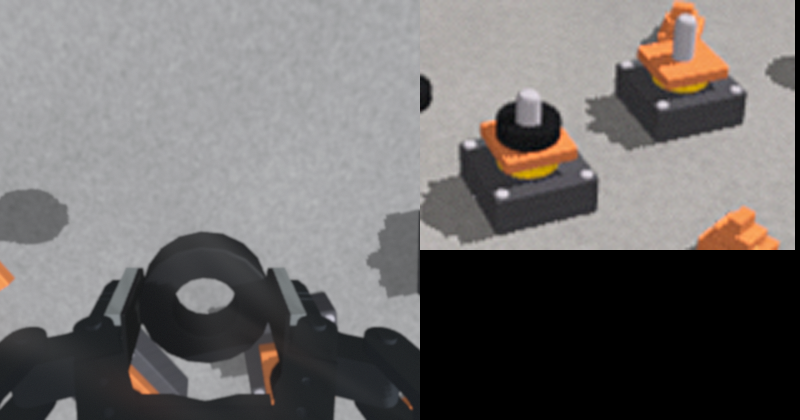

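```bash
python3 - <<'E'
from h import *
from scipy.optimize import least_squares
t=load('top1'); s=load('scene1'); w=load('w4')
f=lambda x,y:np.array((x/3.8+180-.4,y/3.8+180-.4)); g=lambda x,y:np.array(((x-420)/2.5+250-.3,y/2.5+150-.3))
for n,a,b in [('a',f(112,176),g(685,19)),('b',f(405,109),g(528,95))]:
    r=least_squares(lambda P:np.r_[w2px(t,P)-a,w2px(s,P)-b],[.6,0,.1]); print(n,r.x.round(4),r.fun.round(1))
# bolts in scene: nearest/front ones
for n,q in [('a bolts',[(628,65),(735,90),(662,105)]),('b bolts',[(470,145),(587,174),(502,194)])]:
    print(n,[px2w(s,*g(*p),.037).round(4).tolist() for p in q])
p=np.array([.44585,-.0434,.147]);T=R.from_quat([0.002,.1588,.9873,0],scalar_first=True).as_matrix()
for z in (.19,.194):
    for u,v in ((275,296),(275,297)):
        q=px2w(w,u,v,z); print('hole',z,q.round(4),(T.T@(q-p)).round(4))
print([ (px2w(w,u,300,.194)).round(4).tolist() for u in (210,343)])
E
```

```text
a [0.5808 0.174  0.0952] [-0.1 -0.1 -0.1  0. ]
b [ 0.6237 -0.0141  0.0967] [-0.2 -0.1 -0.1  0. ]
a bolts [[0.5435, 0.1425, 0.037], [0.6269, 0.2021, 0.037], [0.6151, 0.1298, 0.037]]
b bolts [[0.5869, -0.0477, 0.037], [0.6697, 0.0158, 0.037], [0.6593, -0.0576, 0.037]]
hole 0.19 [ 0.448  -0.0433  0.19  ] [-0.0022  0.0008 -0.043 ]
hole 0.19 [ 0.4485 -0.0434  0.19  ] [-0.0026  0.0008 -0.043 ]
hole 0.194 [ 0.4457 -0.0425  0.194 ] [ 0.0002  0.0008 -0.047 ]
hole 0.194 [ 0.4461 -0.0426  0.194 ] [-0.0002  0.0008 -0.047 ]
[[0.4394, -0.0675, 0.194], [0.4559, -0.0175, 0.194]]
```

Emit:
carry_out --rows '[{"jaw": 0.03,"dx": -0.01,"dy": 0.04,"dz": 0,"turn": 0},{"jaw": 0.03,"dx": -0.02,"dy": 0.08,"dz": 0,"turn": 0},{"jaw": 0.03,"dx": -0.03,"dy": 0.12,"dz": 0,"turn": 0},{"jaw": 0.03,"dx": -0.04,"dy": 0.16,"dz": 0.01,"turn": 0},{"jaw": 0.03,"dx": -0.05,"dy": 0.2,"dz": 0.02,"turn": 0},{"jaw": 0.03,"dx": -0.057,"dy": 0.235,"dz": 0.035,"turn": 0},{"jaw": 0.03,"dx": -0.06,"dy": 0.248,"dz": 0.05,"turn": 0},{"jaw": 0.03,"dx": -0.06,"dy": 0.248,"dz": 0.055,"turn": 0},{"jaw": 0.03,"dx": -0.06,"dy": 0.248,"dz": 0.055,"turn": 0},{"jaw": 0.03,"dx": -0.06,"dy": 0.248,"dz": 0.055,"turn": 0}]'

```text
time: 7.8
eef_pos: [0.5787, 0.1726, 0.0898]
tcp_rot: [-0.001, 0.159, 0.987, -0.0]
ft_force: [-0.6, 0.1, -0.9]
opening: 0.607
```

```bash
python3 - <<'E'
from h import *
d=snap('wrist','w5'); t=snap('scene','s5'); s=get_state(); print(s['eef_pos'],s['opening'],s['ft_force'],s['tcp_rot'])
a=cv2.imread('pics/w5.png'); b=cv2.imread('pics/s5.png')
u,v=w2px(t,[.5807,.1737,.1]).astype(int); print(u,v)
c=np.hstack([cv2.resize(a[190:370,180:380],None,fx=2,fy=2,interpolation=cv2.INTER_CUBIC),cv2.resize(b[v-50:v+40,u-50:u+50],None,fx=4,fy=4,interpolation=cv2.INTER_CUBIC)])
cv2.imwrite('pics/w5c.png',c)
E
```

```text
[0.57971529 0.17261858 0.09111628] 0.6102019342735413 [-0.45617767 -0.12289563 -0.63871323] [3.65184481e-04 1.59371592e-01 9.87218599e-01 2.02187349e-05]
355 155
```

View pics/w5c.png

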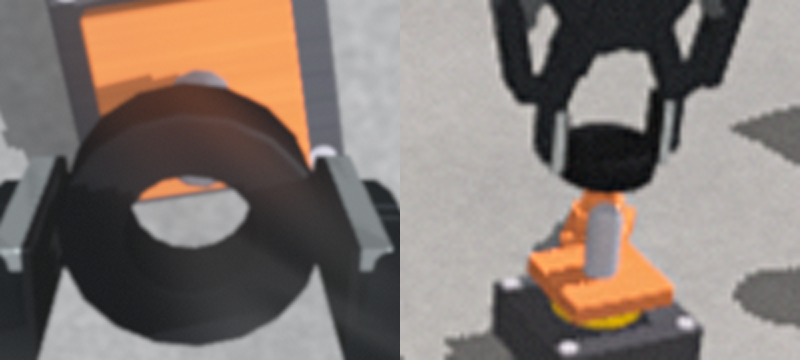

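```bash
python3 - <<'E'
from h import *
d=load('w5'); t=load('s5'); p=np.array([.5797,.1726,.0911])
for n,P in dict(top=[.5807,.1737,.095],foot=[.5807,.1737,.055],ringtop=p+[0,0,.047],ringbot=p+[0,0,.029]).items():
    print(n,((w2px(d,P)-[180,190])*2).round(1),((w2px(t,P)-[305,105])*4+[400,0]).round(1))
# estimate of pillar from wrist view: upper end (200,~85 crop) at z .095
print(px2w(d,202/2+180,80/2+190,.095).round(4))
print('y-dir sens', (px2w(d,281,230,.095)-px2w(d,280,230,.095)).round(5))
E
```

```text
top [193.9 141.4] [601.9 209.6]
foot [193.4  84.4] [595.7 271.3]
ringtop [187.8 234.5] [606.2 139.8]
ringbot [188.1 188.7] [603.2 169.2]
[0.5657 0.1807 0.095 ]
y-dir sens [0.00015 0.00046 0.     ]
```

Emit:
carry_out --rows '[{"jaw": 0.03,"dx": -0.0005,"dy": 0.0022,"dz": 0.005,"turn": 0},{"jaw": 0.03,"dx": -0.0005,"dy": 0.0022,"dz": 0.015,"turn": 0},{"jaw": 0.03,"dx": -0.0005,"dy": 0.0022,"dz": 0.022,"turn": 0},{"jaw": 0.03,"dx": -0.0005,"dy": 0.0022,"dz": 0.027,"turn": 0},{"jaw": 0.03,"dx": -0.0005,"dy": 0.0022,"dz": 0.031,"turn": 0},{"jaw": 0.03,"dx": -0.0005,"dy": 0.0022,"dz": 0.035,"turn": 0},{"jaw": 0.03,"dx": -0.0005,"dy": 0.0022,"dz": 0.035,"turn": 0},{"jaw": 0.03,"dx": -0.0005,"dy": 0.0022,"dz": 0.035,"turn": 0}]'

```text
time: 8.7
eef_pos: [0.5809, 0.1756, 0.0555]
tcp_rot: [0.0, 0.159, 0.987, 0.0]
ft_force: [0.3, 1.1, -1.3]
opening: 0.61
```

Emit:
carry_out --rows '[{"jaw": 0.03,"dx": 0,"dy": 0,"dz": 0.006,"turn": 0},{"jaw": 0.03,"dx": 0,"dy": 0,"dz": 0.012,"turn": 0},{"jaw": 0.03,"dx": 0,"dy": 0,"dz": 0.018,"turn": 0},{"jaw": 0.03,"dx": 0,"dy": 0,"dz": 0.023,"turn": 0},{"jaw": 0.03,"dx": 0,"dy": 0,"dz": 0.026,"turn": 0},{"jaw": 0.03,"dx": 0,"dy": 0,"dz": 0.026,"turn": 0}]'

```text
time: 9.3
eef_pos: [0.5805, 0.1755, 0.0289]
tcp_rot: [-0.0, 0.159, 0.987, -0.0]
ft_force: [0.2, 0.0, -0.9]
opening: 0.606
```

Emit:
carry_out --rows '[{"jaw": 0.03,"dx": 0,"dy": 0,"dz": 0.001,"turn": 0},{"jaw": 0.03,"dx": 0,"dy": 0,"dz": 0.002,"turn": 0},{"jaw": 0.03,"dx": 0,"dy": 0,"dz": 0.002,"turn": 0}]'

```text
time: 9.6
eef_pos: [0.5811, 0.1755, 0.0283]
tcp_rot: [0.0, 0.159, 0.987, 0.0]
ft_force: [-1.8, -0.2, 3.6]
opening: 0.607
```

Emit:
carry_out --rows '[{"jaw": 0.07,"dx": 0,"dy": 0,"dz": -0.001,"turn": 0},{"jaw": 0.07,"dx": 0,"dy": 0,"dz": -0.001,"turn": 0},{"jaw": 0.07,"dx": 0,"dy": 0,"dz": -0.001,"turn": 0},{"jaw": 0.07,"dx": 0,"dy": 0,"dz": -0.02,"turn": 0},{"jaw": 0.07,"dx": 0,"dy": 0,"dz": -0.05,"turn": 0},{"jaw": 0,"dx": 0,"dy": 0,"dz": -0.09,"turn": 0},{"jaw": 0,"dx": 0,"dy": 0,"dz": -0.1,"turn": 0},{"jaw": 0,"dx": 0,"dy": 0,"dz": -0.1,"turn": 0},{"jaw": 0,"dx": 0,"dy": 0,"dz": -0.1,"turn": 0},{"jaw": 0,"dx": 0,"dy": 0,"dz": -0.1,"turn": 0}]'

```text
time: 10.6
eef_pos: [0.579, 0.1752, 0.125]
tcp_rot: [-0.002, 0.159, 0.987, -0.001]
ft_force: [-0.1, 0.3, -0.6]
opening: -0.006
```

```bash
python3 - <<'E'
from h import *
t=snap('scene','s6'); s=get_state(); print(s['eef_pos'],s['opening'],s['ft_force'])
b=cv2.imread('pics/s6.png'); b0=cv2.imread('pics/scene1.png')
def dark(im): # dark ring pixels around pillar a
    g=im[130:200,320:400].max(2)<55; n,l,st,c=cv2.connectedComponentsWithStats(g.astype(np.uint8)); return [(x[:5]+[320,130,0,0,0]).tolist() for x in st[1:] if x[4]>60]
print(dark(b0),dark(b))
u,v,w_=w2px(t,[.581,.175,.057]).tolist()+[0]; print(u,v)
for y in range(150,184,2): print(y,[tuple(b[y,x][::-1].tolist()) for x in (346,355,364)])
E
```

```text
[0.57907788 0.1752462  0.12501691] 0.0022747151318085754 [ 0.27015398  0.40180093 -0.21891593]
[[329, 177, 22, 23, 252]] [[344, 161, 23, 17, 244], [329, 178, 20, 22, 176]]
354.5494079846129 171.99574773760875
150 [(175, 170, 168), (219, 172, 153), (183, 182, 178)]
152 [(180, 180, 177), (248, 155, 86), (181, 177, 175)]
154 [(175, 170, 171), (181, 98, 55), (176, 173, 172)]
156 [(177, 177, 178), (218, 204, 209), (184, 178, 174)]
158 [(165, 166, 163), (192, 190, 197), (190, 175, 171)]
160 [(147, 109, 92), (145, 138, 144), (186, 180, 177)]
162 [(68, 51, 45), (142, 137, 143), (122, 123, 123)]
164 [(25, 24, 29), (146, 141, 147), (22, 26, 25)]
166 [(19, 20, 18), (143, 140, 147), (33, 32, 35)]
168 [(16, 20, 20), (108, 105, 110), (33, 34, 35)]
170 [(15, 14, 20), (29, 33, 32), (35, 34, 34)]
172 [(14, 16, 20), (25, 27, 26), (22, 22, 26)]
174 [(41, 28, 22), (20, 19, 20), (6, 15, 22)]
176 [(164, 91, 55), (12, 19, 20), (209, 113, 64)]
178 [(172, 94, 55), (143, 76, 48), (251, 159, 89)]
180 [(152, 82, 49), (247, 153, 88), (181, 98, 56)]
182 [(153, 85, 38), (177, 94, 56), (176, 106, 43)]
```

Emit:
carry_out --rows '[{"jaw": 0,"dx": -0.002,"dy": 0,"dz": 0.01,"turn": 0},{"jaw": 0,"dx": -0.002,"dy": 0,"dz": 0.025,"turn": 0},{"jaw": 0,"dx": -0.002,"dy": 0,"dz": 0.033,"turn": 0},{"jaw": 0,"dx": -0.002,"dy": 0,"dz": 0.039,"turn": 0},{"jaw": 0,"dx": -0.002,"dy": 0,"dz": 0.043,"turn": 0},{"jaw": 0,"dx": -0.002,"dy": 0,"dz": 0.047,"turn": 0},{"jaw": 0,"dx": -0.002,"dy": 0,"dz": 0.05,"turn": 0},{"jaw": 0,"dx": -0.002,"dy": 0,"dz": 0.05,"turn": 0}]'

```text
time: 11.45
eef_pos: [0.5826, 0.1749, 0.0773]
tcp_rot: [-0.0, 0.159, 0.987, -0.0]
ft_force: [-0.0, -0.1, 0.4]
opening: 0.001
```

Emit:
carry_out --rows '[{"jaw": 0,"dx": 0.001,"dy": 0,"dz": 0.002,"turn": 0},{"jaw": 0,"dx": 0.001,"dy": 0,"dz": 0.004,"turn": 0},{"jaw": 0,"dx": 0.001,"dy": 0,"dz": 0.006,"turn": 0},{"jaw": 0,"dx": 0.001,"dy": 0,"dz": 0.008,"turn": 0},{"jaw": 0,"dx": 0.001,"dy": 0,"dz": 0.008,"turn": 0}]'

```text
time: 11.95
eef_pos: [0.5814, 0.1751, 0.0691]
tcp_rot: [-0.0, 0.159, 0.987, -0.0]
ft_force: [0.5, -0.3, 0.7]
opening: 0.004
```

Emit:
carry_out --rows '[{"jaw": 0,"dx": 0,"dy": 0,"dz": 0.0015,"turn": 0},{"jaw": 0,"dx": 0,"dy": 0,"dz": 0.003,"turn": 0},{"jaw": 0,"dx": 0,"dy": 0,"dz": 0.0045,"turn": 0},{"jaw": 0,"dx": 0,"dy": 0,"dz": 0.006,"turn": 0},{"jaw": 0,"dx": 0,"dy": 0,"dz": 0.006,"turn": 0}]'

```text
time: 12.45
eef_pos: [0.582, 0.1752, 0.0654]
tcp_rot: [0.0, 0.159, 0.987, -0.0]
ft_force: [-3.4, -0.7, 9.1]
opening: 0.003
```

Emit:
carry_out --rows '[{"jaw": 0,"dx": 0,"dy": 0,"dz": 0.0015,"turn": 0},{"jaw": 0,"dx": 0,"dy": 0,"dz": 0.003,"turn": 0},{"jaw": 0,"dx": 0,"dy": 0,"dz": 0.0045,"turn": 0},{"jaw": 0,"dx": 0,"dy": 0,"dz": 0.006,"turn": 0},{"jaw": 0,"dx": 0,"dy": 0,"dz": 0.007,"turn": 0}]'

```text
time: 12.95
eef_pos: [0.582, 0.1752, 0.0587]
tcp_rot: [0.0, 0.159, 0.987, -0.0]
ft_force: [-4.5, -2.0, 11.1]
opening: -0.003
```

Emit:
carry_out --rows '[{"jaw": 0,"dx": 0,"dy": 0,"dz": 0.0015,"turn": 0},{"jaw": 0,"dx": 0,"dy": 0,"dz": 0.003,"turn": 0},{"jaw": 0,"dx": 0,"dy": 0,"dz": 0.0045,"turn": 0},{"jaw": 0,"dx": 0,"dy": 0,"dz": 0.0055,"turn": 0}]'

```text
time: 13.35
eef_pos: [0.5822, 0.1753, 0.057]
tcp_rot: [0.0, 0.158, 0.987, -0.0]
ft_force: [-15.0, -2.9, 32.2]
opening: -0.001
```

Emit:
carry_out --rows '[{"jaw": 0,"dx": 0,"dy": 0,"dz": 0.001,"turn": 0},{"jaw": 0,"dx": 0,"dy": 0,"dz": 0.002,"turn": 0},{"jaw": 0,"dx": 0,"dy": 0,"dz": 0.002,"turn": 0}]'

```text
time: 13.65
eef_pos: [0.5823, 0.1753, 0.057]
tcp_rot: [0.0, 0.158, 0.987, -0.0]
ft_force: [-17.0, -3.4, 37.7]
opening: 0.002
```

Emit:
carry_out --rows '[{"jaw": 0,"dx": 0,"dy": 0,"dz": -0.03,"turn": 0},{"jaw": 0,"dx": 0,"dy": 0,"dz": -0.07,"turn": 0},{"jaw": 0,"dx": -0.025,"dy": -0.042,"dz": -0.07,"turn": 0},{"jaw": 0,"dx": -0.05,"dy": -0.084,"dz": -0.07,"turn": 0},{"jaw": 0,"dx": -0.075,"dy": -0.126,"dz": -0.07,"turn": 0},{"jaw": 0,"dx": -0.1,"dy": -0.167,"dz": -0.07,"turn": 0},{"jaw": 0,"dx": -0.1,"dy": -0.167,"dz": -0.06,"turn": 0},{"jaw": 0,"dx": -0.1,"dy": -0.167,"dz": -0.045,"turn": 0},{"jaw": 0,"dx": -0.1,"dy": -0.167,"dz": -0.035,"turn": 0},{"jaw": 0,"dx": -0.1,"dy": -0.167,"dz": -0.035,"turn": 0}]'

```text
time: 14.65
eef_pos: [0.6215, -0.0128, 0.0806]
tcp_rot: [-0.003, 0.158, 0.987, 0.0]
ft_force: [-0.5, 0.5, 0.2]
opening: 0.0
```

Emit:
carry_out --rows '[{"jaw": 0,"dx": -0.0015,"dy": -0.001,"dz": 0.004,"turn": 0},{"jaw": 0,"dx": -0.0015,"dy": -0.001,"dz": 0.008,"turn": 0},{"jaw": 0,"dx": -0.0015,"dy": -0.001,"dz": 0.01,"turn": 0},{"jaw": 0,"dx": -0.0015,"dy": -0.001,"dz": 0.012,"turn": 0},{"jaw": 0,"dx": -0.0015,"dy": -0.001,"dz": 0.014,"turn": 0},{"jaw": 0,"dx": -0.0015,"dy": -0.001,"dz": 0.014,"turn": 0}]'

```text
time: 15.25
eef_pos: [0.6257, -0.0162, 0.0702]
tcp_rot: [0.0, 0.159, 0.987, 0.0]
ft_force: [-0.8, -0.5, -0.4]
opening: 0.002
```

Emit:
carry_out --rows '[{"jaw": 0,"dx": 0.002,"dy": 0.0006,"dz": 0,"turn": 0},{"jaw": 0,"dx": 0.002,"dy": 0.0006,"dz": 0.0015,"turn": 0},{"jaw": 0,"dx": 0.002,"dy": 0.0006,"dz": 0.003,"turn": 0},{"jaw": 0,"dx": 0.002,"dy": 0.0006,"dz": 0.0045,"turn": 0},{"jaw": 0,"dx": 0.002,"dy": 0.0006,"dz": 0.006,"turn": 0},{"jaw": 0,"dx": 0.002,"dy": 0.0006,"dz": 0.0075,"turn": 0},{"jaw": 0,"dx": 0.002,"dy": 0.0006,"dz": 0.009,"turn": 0}]'

```text
time: 15.95
eef_pos: [0.6238, -0.0149, 0.0635]
tcp_rot: [0.0, 0.159, 0.987, -0.0]
ft_force: [-5.2, 0.9, 11.6]
opening: -0.0
```

Emit:
carry_out --rows '[{"jaw": 0,"dx": 0,"dy": 0,"dz": 0.0015,"turn": 0},{"jaw": 0,"dx": 0,"dy": 0,"dz": 0.003,"turn": 0},{"jaw": 0,"dx": 0,"dy": 0,"dz": 0.0045,"turn": 0},{"jaw": 0,"dx": 0,"dy": 0,"dz": 0.006,"turn": 0},{"jaw": 0,"dx": 0,"dy": 0,"dz": 0.0075,"turn": 0},{"jaw": 0,"dx": 0,"dy": 0,"dz": 0.009,"turn": 0}]'

```text
time: 16.55
eef_pos: [0.6239, -0.0149, 0.0571]
tcp_rot: [-0.0, 0.159, 0.987, -0.0]
ft_force: [-12.3, 1.5, 30.2]
opening: -0.003
```

Emit:
carry_out --rows '[{"jaw": 0,"dx": 0,"dy": 0,"dz": 0.0015,"turn": 0},{"jaw": 0,"dx": 0,"dy": 0,"dz": 0.003,"turn": 0},{"jaw": 0,"dx": 0,"dy": 0,"dz": 0.003,"turn": 0}]'

```text
time: 16.85
eef_pos: [0.624, -0.0149, 0.057]
tcp_rot: [0.0, 0.158, 0.987, -0.0]
ft_force: [-16.6, 3.0, 36.3]
opening: 0.004
```

Emit:
carry_out --rows '[{"jaw": 0,"dx": 0,"dy": 0,"dz": -0.03,"turn": 0},{"jaw": 0,"dx": 0,"dy": 0,"dz": -0.07,"turn": 0},{"jaw": 0,"dx": 0,"dy": 0,"dz": -0.11,"turn": 0},{"jaw": 0,"dx": 0.03,"dy": 0,"dz": -0.14,"turn": 0},{"jaw": 0,"dx": 0.07,"dy": 0,"dz": -0.16,"turn": 0},{"jaw": 0,"dx": 0.11,"dy": 0,"dz": -0.16,"turn": 0},{"jaw": 0,"dx": 0.15,"dy": 0,"dz": -0.16,"turn": 0},{"jaw": 0,"dx": 0.18,"dy": 0,"dz": -0.16,"turn": 0},{"jaw": 0,"dx": 0.18,"dy": 0,"dz": -0.16,"turn": 0},{"jaw": 0,"dx": 0.18,"dy": 0,"dz": -0.16,"turn": 0}]'

```text
time: 17.85
eef_pos: [0.4529, 0.0415, 0.2094]
tcp_rot: [0.001, 0.158, 0.987, -0.0]
ft_force: [0.5, -0.2, -0.1]
opening: 0.004
```

```bash
python3 - <<'E'
from h import *
snap('scene','s7'); snap('top','t7')
b=cv2.imread('pics/s7.png'); a=cv2.imread('pics/t7.png'); a0=cv2.imread('pics/top1.png'); b0=cv2.imread('pics/scene1.png')
L=cv2.resize(b[140:280,170:410],(480,280),interpolation=cv2.INTER_CUBIC); L2=cv2.resize(b0[140:280,170:410],(480,280),interpolation=cv2.INTER_CUBIC)
df=cv2.absdiff(a,a0)[130:300,100:460]; df=cv2.resize(df,(310,146)); tt=cv2.resize(a[150:300,160:400],(310,194),interpolation=cv2.INTER_CUBIC)
c=np.zeros((560,800,3),np.uint8); c[:280,:480]=L; c[280:,:480]=L2; c[:194,485:795]=tt; c[280:426,485:795]=df
cv2.imwrite('pics/fin.png',c)
E
```

```text
(no output)
```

View pics/fin.png

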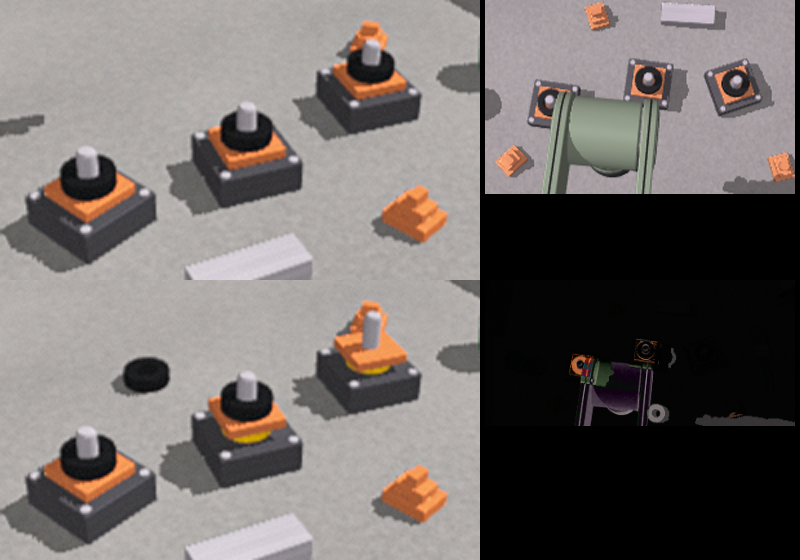

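```bash
python3 -c "
from station import hand_in; print(hand_in())"
```

```text
the job is handed in; nothing more can be done
None
```

The job is done and handed in at about 18 s of the 45 s. I put the loose ring over block_a's pillar first, then pressed carriers A and B home with the closed fingers.

**Checks on the result:**
- **Pressing:** both carriers stopped firmly at the same TCP height, 0.057 m. More push raised the force to about 36–38 N downwards with no further movement.
- **Final pictures:** no yellow neck shows on any of the three blocks. Ring A lies flat on its plate and looks the same as the fitted rings on B and C.
- **Other things on the bench:** comparing the top view before and after showed nothing moved apart from the ring and the two carriers. The arm hid part of that view, but the scene picture agrees.

**What disagreed or failed:**
- **First grasp:** it closed in the air above the ring and disturbed nothing. The reported TCP lies about 25–35 mm beyond where the real fingertips are, so I corrected the height from the scene camera.
- **Pillar A position:** the wrist view put it about 1.3 mm to the side of the estimate from the two fixed cameras. I used a value in between, and the ring went on with no side force.

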